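Push a spent coffee capsule through the swing flap of the capsule bin

ROBOT

A 7-joint arm with a two-finger parallel gripper is mounted at the origin on the work surface; the furniture and walls round the work are solid. World frame = base frame: x ahead of the robot, y to its left, z up, the work surface at z = 0. Lengths are in m, angles in rad, forces in N, time in s.
With the tool pointing down it reaches from about 0.4 to 0.875 m from the base axis. Payload 19.3 kg.
Tool frame: the origin (TCP) lies on the mounting face of the last link; the fingertips stand 173 mm ahead of it and the grasp point (between the pads) lies 155 mm ahead of it (bot.grip_point_offset is the distance from the TCP to the grasp point, in m); z points along the fingers, y is the line along which they close (so a half turn about z gives the same grasp; the last joint's range is limited). The gripper opens to 85 mm and grips with 20 to 120 N. Pads are 22 mm wide; open, the fingers measure 114 mm over their backs; the gripper's body (76 mm by 85 mm) begins 54 mm behind the grasp point. The pads swing forward as they close: fully open they stand 13 mm farther back than shut.
Start: joints at [-1.355, 0.521, -0.036, 1.599, 0.021, 1.021, -0.113], TCP at [0.176, 0.6, 0.405] pointing down, gripper open.
Joint ranges: [-2.91, 2.91], [-0.3, 2.13], [-1.5, 1.42], [0.17, 2.43], [-1.26, 4.41], [0.16, 1.93], [-2.52, 2.52]. Speed limits (rad/s): [1.89, 1.89, 2.39, 2.39, 3.01, 3.01, 3.01].

INTERFACE

Orientations are given as [roll, pitch, yaw] about the fixed x, y, z axes, in that order (R = Rz(yaw) Ry(pitch) Rx(roll)).
In Python, from workcell import bot gives the robot as it stands.
- The arm moves only by the tool arm_command, never from a script. Its argument "deltas" is a list of rows, each a list of 3 entries, a list of its own where there are three numbers: the shift along the tool's x, y, z in cm, then the turn, a rotation vector about the tool's x, y, z in rad, then the finger opening in cm, from 0 to 8.54. In form: [[[tx, ty, tz], [rx, ry, rz], claw], ...]. A call has 1 to 20 rows; each row shifts and turns the commanded pose from where the row before left it, along the tool's axes as they then stand; what a row does not reach is not made up. A row lasts 1/10 s, in which the tool goes at most 50 mm and 8.59 degrees, less where a joint would pass 70% of its speed; a pose out of reach is approached as far as the arm can. A call with a gripper value outside its range is refused whole. The fingers move at their own pace and stop on an object; "newtons" is the grip in N (left out, the last holds). Time passes only in rows, so rows that do not move let the fingers close. It gives the time, the measured TCP pose, the force, the opening and the grip force at its end, in the units of the state.
- bot.observe(): the state, without advancing time (a new reading comes with each control period).
- bot.grab_frame(name): name is "scene" or "top" or "wrist"; returns a dict with "frame" (480x640x3 uint8, red, green, blue), "K" (3x3 intrinsics, pixels), "rvec" (rotation vector, rad) and "tvec" (3), from world to camera coordinates, as OpenCV has them; the wrist camera has in their place "T_tool_cam" (4x4, takes a point from camera to tool coordinates, whose origin is the TCP and whose axes are the flange's). Camera axes: x right, y down, z forward; pixel columns grow to the right and rows downward; lengths in m; the calibration is good to about 2 mm. A picture is of the moment at which its call begins: read the wrist's pose just before it. There is no depth.
- bot.job_done(): hands the job in; it is judged then, once.
Trained networks look in a picture, given as the dict that the camera call returned (one of the last four; its "shot" number tells which), for a name from the list of things; names that differ only in an ending like _2 or _b are one class to them, and where a whole thing is asked for, a point or a joint stands for the part that bears it (a point fixed in the world has none). Each returns a list of dicts, best first, with "p" (0 to 1); they miss things now and then, are a little off and sometimes report something else, mostly with a low value. They report only what shows in the picture. A call takes as long as a camera call.
- bot.find_in(name, picture): "rect" ([left, top, width, height] in pixels, round what is visible of it).
- bot.mark_of(name, picture): "at" ([column, row] in pixels: a listed point, or the origin of a listed thing).
The state is a dict: "clock": time; "qpos": joint angles; "qd": joint speeds; "joint_efforts": joint torques, N m; "position": TCP position; "tool_rot": TCP orientation; "force": force on the tool from outside, world axes, zero at the start; "moment": the same for the moment, N m; "grip_width": finger opening in m; "finger_force": force on a finger pad.
Only numpy, scipy, OpenCV 4.12 (cv2) and the standard library are available. Lean on these libraries where they do the work, as an engineer would, in place of code of your own. Each camera call takes 0.05 s, during which the arm holds its last target. There are 200 camera calls.

TASK

Get rid of the spent red coffee capsule that stands on the deck of the white capsule bin, without picking it up: push the bin's green self-closing flap inward with one finger and keep it open, and with the other finger push the capsule along the deck and over its edge so that it drops into the bin while the flap is still held. Do not shove the flap open with the capsule. Then draw back so that the flap swings fully shut, and leave everything else where it stands.

Things in the scene. Friction and masses are not known exactly. Their poses are not given: they have to be found in the camera images.
- caddy: White plastic bin fixed to the table, 180 (x) by 190 (y) mm, with a grey deck in front and a green flap. Origin on the table, in the middle of the bin's underside; x points from the front (x = -90 mm, robot's side) to the back wall (+90), y to its left, z up. Inner floor at z = 4 mm. Cheeks at the sides (x from 45 mm) and a hood strip behind the hinge (x from 78 mm) reach z = 132 mm.
- deck_edge (a point): Middle of the deck's inner edge: bin coordinates (-20, 0, 80) mm. The deck is a flat plate with its top at z = 80 mm, from x = -90 to -20 mm, with rims 6 mm high at its sides (inside faces at y = +-90 mm) and none at its front. Past the edge, under the flap, the bin is open down to its floor.
- flap_plate: Green flap, a plate 80 mm long, 176 mm wide (bin y = +-88 mm), 4 mm thick. Origin on its hinge line at bin coordinates (72, 0, 124) mm; the hinge, a 6 mm rod, runs along the bin's y. Shut, it slopes down from the hinge towards the robot. A vertical finger with its tip just above the deck pushes it open by moving along the bin's +x, but must stop short of the rod.
- flap_edge (a point): Middle of the flap's lower free edge; bin coordinates (3, 0, 83) mm when shut. Held nearly upright, the flap leaves a gap of 60 mm or more to the deck's edge, enough for the capsule.
- flap (a joint): Angle of the flap in rad: 0 shut (31 deg from horizontal), grows as the lower edge swings inward and down; about 1.04 when it hangs upright below the hinge, stop at 1.1. A spring shuts it as soon as it is let go; a push near the deck takes about 2 N at first and 6 N when nearly upright.
- red_capsule: Spent red coffee capsule, loose, standing on its 37 mm rim on the deck, 26 mm high, narrower at the top, about 20 g. Origin at the centre of its underside: 25 to 37 mm before the deck's edge, up to 35 mm to either side of the bin's middle, so half of the flap is free to push. If that finger is 40 to 45 mm to the side and 70 to 80 mm ahead of the pushing one, the flap opens in time.
- gold_capsule: Full gold coffee capsule, 37 mm across, 26 mm high, on the table; stays where it is. Origin at the centre of its underside.
- green_capsule: Full green coffee capsule, 37 mm across, 26 mm high, on the table; stays where it is. Origin at the centre of its underside.
- mug: Small mug, white with a green band, 65 by 92 by 49 mm high, on the table; stays. Origin at its underside.
- mustard_jar: Jar with red cap, 62 mm across, 86 mm high, on the table; stays. Origin at the centre of its underside.
- sugar_jar: Tall glass jar with green cap, 81 mm across, 179 mm high, on the table; stays. Origin at the centre of its underside.
- spice_jar: Spice jar with black cap, 41 mm across, 105 mm high, on the table; stays. Origin at the centre of its underside.

How it is judged:
By the outcome, as a careful person would: the job done as asked, in the order asked, and still so for the second after the job is handed in, with the robot touching nothing.
It also fails if it takes over 29 s, if anything falls off the work surface, if the arm or the gripper's body presses on something with over 40 N, if the wrist force passes 120 N, or if a joint passes its speed limit or range.

## Working session

There is one attempt and no reset: what is moved stays moved. The work goes in short steps, Python scripts to look and compute and a tool call to move; the robot and the scene stay as the last step left them, time stands still between calls to the robot, and variables do not carry over. Pictures are saved under pics/ and viewed, at most 10 in all, crops included, and the job is handed in when it is done.

Besides the shell and the picture viewer there is one more tool, called after "Emit:" in YAML: its name, and indented under it one key for each argument. arm_command: Moves the arm, as the interface text tells. Its arguments: {"type":"object","properties":{"deltas":{"type":"array","items":{"type":"array"}},"newtons":{"type":"number"}},"required":["deltas"]}

```bash
ls; mkdir -p pics
cat > h.py <<'E'
import numpy as np, cv2
from workcell import bot
def P(f):
    R=cv2.Rodrigues(np.array(f["rvec"],float))[0]; t=np.array(f["tvec"],float).ravel()
    return np.array(f["K"])@np.c_[R,t]
def tri(Ps,uv):
    A=[]
    for p,(u,v) in zip(Ps,uv): A+= [u*p[2]-p[0], v*p[2]-p[1]]
    X=np.linalg.svd(np.array(A))[2][-1]; return X[:3]/X[3]
def onz(p,uv,z):
    u,v=uv; A=np.array([u*p[2]-p[0], v*p[2]-p[1]])
    return np.linalg.solve(A[:,:2],-A[:,2]*z-A[:,3])
def proj(p,X):
    q=p@np.append(X,1); return q[:2]/q[2]
E
python3 - <<'E'
from h import *
s=bot.observe(); print(s)
F={n:bot.grab_frame(n) for n in("scene","top")}
for n,f in F.items(): cv2.imwrite(f"pics/{n}0.png",f["frame"][:,:,::-1])
names=["caddy","deck_edge","flap_plate","flap_edge","red_capsule","gold_capsule","green_capsule","mug","mustard_jar","sugar_jar","spice_jar"]
for m in names:
    r={n:bot.mark_of(m,f) for n,f in F.items()}
    q={n:[(np.round(d["at"]).tolist(),round(d["p"],2)) for d in l[:2]] for n,l in r.items()}
    x=None
    if all(r.values()): x=tri([P(F[n]) for n in F],[r[n][0]["at"] for n in F]).round(4)
    print(m,q,x)
E
```

```text
pics
{'clock': 0.0, 'qpos': array([-1.35519394,  0.52197043, -0.03633278,  1.59998601,  0.02120065,
        1.02108592, -0.11280278]), 'qd': array([ 7.55818665e-05, -1.05557425e-04,  3.76538558e-04, -1.58725942e-03,
        4.60334101e-04, -6.76028331e-04,  1.13670820e-03]), 'joint_efforts': array([-8.49961161e-04, -9.27095389e+01,  1.97932407e+00, -3.69929087e+01,
        1.76947145e-02,  8.31427606e-03, -1.80850049e-05]), 'position': array([0.17618528, 0.59951106, 0.4041606 ]), 'tool_rot': array([-3.14053044e+00,  7.30165764e-05,  2.85578216e+00]), 'force': array([0.26782212, 0.71825156, 0.18048294]), 'moment': array([-0.00627169, -0.04454411,  0.04075558]), 'finger_force': 0.0, 'grip_width': 0.08526184021002456}
caddy {'scene': [([248.0, 293.0], 0.68), ([158.0, 319.0], 0.6)], 'top': [([279.0, 240.0], 0.93)]} [ 0.5132  0.1283 -0.0119]
deck_edge {'scene': [([252.0, 259.0], 0.97)], 'top': [([270.0, 244.0], 0.86)]} [0.4845 0.1334 0.0862]
flap_plate {'scene': [([233.0, 226.0], 0.59)], 'top': [([273.0, 198.0], 0.6), ([190.0, 245.0], 0.6)]} [0.5757 0.1274 0.1275]
flap_edge {'scene': [([248.0, 251.0], 0.96)], 'top': [([274.0, 236.0], 0.61)]} [0.5028 0.1281 0.0966]
red_capsule {'scene': [([276.0, 260.0], 0.61)], 'top': [([288.0, 262.0], 0.6)]} [0.4459 0.0952 0.0898]
gold_capsule {'scene': [([208.0, 368.0], 0.95)], 'top': [([195.0, 329.0], 0.76)]} [0.3027 0.3092 0.0058]
green_capsule {'scene': [([182.0, 336.0], 0.61)], 'top': [([197.0, 281.0], 0.71)]} [0.4119 0.313  0.0044]
mug {'scene': [([159.0, 322.0], 0.82), ([391.0, 252.0], 0.16)], 'top': [([192.0, 244.0], 0.82)]} [ 0.4997  0.3313 -0.0069]
mustard_jar {'scene': [([149.0, 298.0], 0.89)], 'top': [([194.0, 208.0], 0.81), ([271.0, 232.0], 0.47)]} [0.584  0.3265 0.003 ]
sugar_jar {'scene': [([393.0, 252.0], 0.7)], 'top': [([454.0, 245.0], 0.8)]} [ 0.4941 -0.2833 -0.0006]
spice_jar {'scene': [([429.0, 266.0], 0.72)], 'top': [([462.0, 297.0], 0.95)]} [ 0.3758 -0.2933  0.0043]
```

View pics/scene0.png

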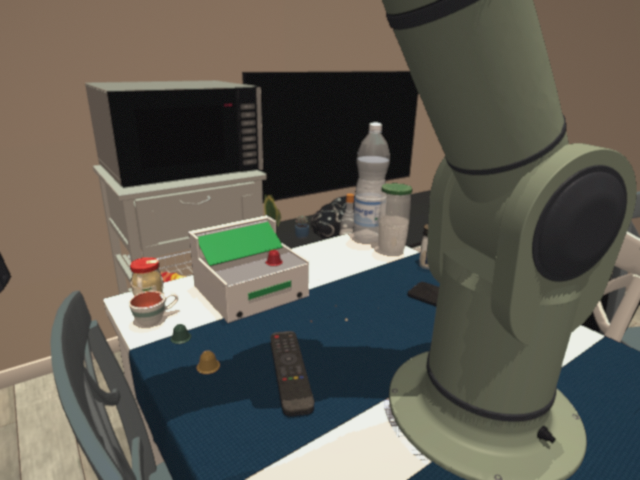

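View pics/top0.png

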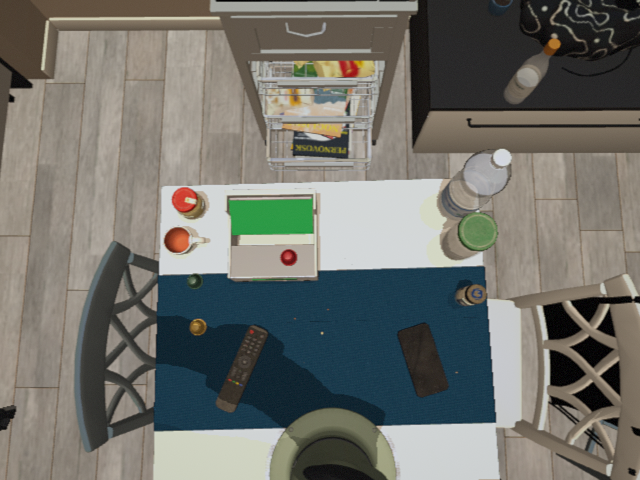

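The scene view shows the white bin with its green flap shut and the red capsule at (275,258) on the deck. The top view puts the bin at x 228–318 and the capsule at (288,258), right of the bin's middle. So the left half of the flap is free to push. I'm moving over the bin to measure.

Emit:
arm_command:
  deltas:
    - [[-2.15,-2.17,0],[0,0,0],7.2]
    - [[-2.15,-2.17,0],[0,0,0],7.2]
    - [[-2.15,-2.17,0],[0,0,0],7.2]
    - [[-2.15,-2.17,0],[0,0,0],7.2]
    - [[-2.15,-2.17,0],[0,0,0],7.2]
    - [[-2.15,-2.17,0],[0,0,0],7.2]
    - [[-2.15,-2.17,0],[0,0,0],7.2]
    - [[-2.15,-2.17,0],[0,0,0],7.2]
    - [[-2.15,-2.17,0],[0,0,0],7.2]
    - [[-2.15,-2.17,0],[0,0,0],7.2]
    - [[-2.15,-2.17,0],[0,0,0],7.2]
    - [[-2.15,-2.17,0],[0,0,0],7.2]
    - [[-2.15,-2.17,0],[0,0,0],7.2]
    - [[-2.15,-2.17,0],[0,0,0],7.2]
    - [[-2.15,-2.17,0],[0,0,0],7.2]
    - [[-2.15,-2.17,0],[0,0,0],7.2]
    - [[-2.15,-2.17,0],[0,0,0],7.2]
    - [[-2.15,-2.17,0],[0,0,0],7.2]

```text
clock: 3.0
position: [0.4378, 0.1146, 0.4049]
tool_rot: [3.141, 0.0, 2.856]
force: [0.4, 1.0, 0.7]
grip_width: 0.072
finger_force: 0.0
```

```bash
cat >> h.py <<'E'
from scipy.spatial.transform import Rotation as Rn
def wristP(s,f):
    T=np.eye(4); T[:3,:3]=Rn.from_euler("xyz",s["tool_rot"]).as_matrix(); T[:3,3]=s["position"]
    C=np.linalg.inv(T@np.array(f["T_tool_cam"])); return np.array(f["K"])@C[:3]
E
python3 - <<'E'
from h import *
s=bot.observe(); print(s["clock"],s["position"],s["tool_rot"],s["qpos"],s["grip_width"])
f=bot.grab_frame("wrist"); cv2.imwrite("pics/w1.png",f["frame"][:,:,::-1]); print(f["T_tool_cam"])
p=wristP(s,f); np.savez("w1.npz",p=p)
for m in["red_capsule","deck_edge","flap_edge"]:
    for d in bot.mark_of(m,f)[:2]: print(m,d)
E
```

```text
3.0 [0.43783964 0.11458204 0.40490128] [3.14124509e+00 3.44426220e-04 2.85576471e+00] [-0.52751649  0.24925346  0.16816193  2.0406933  -0.0548202   0.85528036
  0.95647311] 0.07200828081530965
[[ 1.60361473e-03 -9.52770463e-01 -3.03687131e-01  7.78688575e-02]
 [ 9.99998502e-01  1.32990974e-03  1.10809306e-03  8.67257729e-04]
 [-6.51881863e-04 -3.03688453e-01  9.52771168e-01  3.20304154e-02]
 [ 0.00000000e+00  0.00000000e+00  0.00000000e+00  1.00000000e+00]]
red_capsule {'at': [299.7, 246.8], 'p': 0.66}
deck_edge {'at': [347.7, 261.3], 'p': 0.68}
flap_edge {'at': [356.6, 292.6], 'p': 0.62}
```

View pics/w1.png

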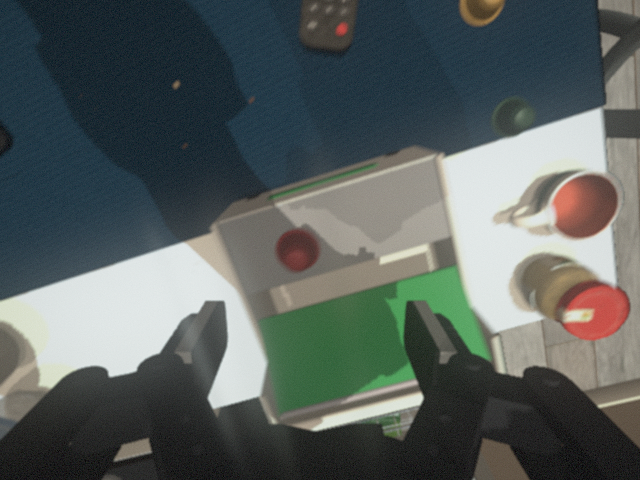

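The wrist view shows the deck with the capsule at (298,250), its inner edge running roughly from (258,290) to (455,238), the flap shut, and the fingertips at about (215,302) and (415,302). Next I turn to the pushing yaw and take a second view.

Emit:
arm_command:
  deltas:
    - [[0,0,0],[0,0,0.1],7.2]
    - [[0,0,0],[0,0,0.1],7.2]
    - [[0,0,0],[0,0,0.1],7.2]
    - [[0,0,0],[0,0,0.1],7.2]
    - [[0,0,0],[0,0,0.1],7.2]
    - [[0,0,0],[0,0,0.1],7.2]
    - [[0,0,0],[0,0,0.1],7.2]
    - [[0,0,0],[0,0,0.08],7.2]

```text
clock: 4.0
position: [0.437, 0.1168, 0.4047]
tool_rot: [3.142, -0.0, 2.073]
force: [0.2, -0.1, -0.4]
grip_width: 0.0724
finger_force: 0.0
```

Run:
```python
from h import *
s=bot.observe(); print(s["clock"],s["position"],s["tool_rot"],s["qpos"],s["grip_width"])
f=bot.grab_frame("wrist"); cv2.imwrite("pics/w2.png",f["frame"][:,:,::-1])
p2=wristP(s,f); np.savez("w2.npz",p=p2); p1=np.load("w1.npz")["p"]
one={"red_capsule":(299.7,246.8),"deck_edge":(347.7,261.3),"flap_edge":(356.6,292.6)}
g=bot.grab_frame("top"); h=bot.grab_frame("scene"); np.savez("st.npz",t=P(g),s=P(h))
cv2.imwrite("pics/t2.png",g["frame"][:,:,::-1])
for m in one:
    r=[bot.mark_of(m,x) for x in(f,g,h)]
    print(m,[(q[0]["at"],q[0]["p"]) if q else None for q in r])
    Ps=[p1];uv=[one[m]]
    for pp,q in zip((p2,P(g),P(h)),r):
        if q: Ps.append(pp);uv.append(q[0]["at"])
    X=tri(Ps[:2],uv[:2]); print(" 2 wrist",X.round(4)); X=tri(Ps,uv)
    print(" all",X.round(4),[np.round(proj(a,X)-b,1) for a,b in zip(Ps,uv)])
c=[(215,225),(440,155)]
print([onz(p1,u,.08).round(4) for u in c],"edge",[onz(p1,u,.08).round(4) for u in [(258,290),(455,238)]])
# fingertip
K=np.array(f["K"]);T=np.array(f["T_tool_cam"]);print(K)
for z in(.155,.16,.165,.17,.175):
    print(z,[proj(K@np.linalg.inv(T)[:3],[x,y,z]).round() for x,y in((.011,.036),(.011,.0505),(.011,-.036))])
```

```text
4.0 [0.43696879 0.11684284 0.40473322] [ 3.14151701e+00 -3.26618741e-04  2.07339280e+00] [-0.65392355  0.25591099  0.31497014  2.04683993 -0.10467906  0.85362135
  0.22296294] 0.07239815703267963
red_capsule [([325.0, 251.1], 0.64), ([286.1, 258.5], 0.55), ([277.3, 262.8], 0.44)]
 2 wrist [0.4589 0.0962 0.0734]
 all [0.454  0.0968 0.0814] [array([-1.4, -2.7]), array([-4.5,  0.2]), array([1.8, 0.1]), array([-3.7, -0.5])]
deck_edge [([374.4, 232.1], 0.88), None, ([208.2, 363.3], 0.25)]
 2 wrist [0.487  0.1308 0.0675]
 all [ 0.6122  0.1405 -0.2545] [array([ 7.7, -3.3]), array([ 36.4, -25.9]), array([23.1, -3. ])]
flap_edge [([398.3, 248.4], 0.58), None, ([248.3, 253.3], 0.62)]
 2 wrist [0.5051 0.132  0.0915]
 all [0.5048 0.1311 0.0909] [array([-1.3, -0.2]), array([-1.1,  0.5]), array([-0.7, -0.1])]
[array([0.4198, 0.0364]), array([0.4159, 0.2222])] edge [array([0.4845, 0.0511]), array([0.4856, 0.2218])]
[[373.85612973   0.         315.15903761]
 [  0.         373.85612973 237.89200502]
 [  0.           0.           1.        ]]
0.155 [array([411., 311.]), array([450., 311.]), array([215., 311.])]
0.16 [array([408., 305.]), array([446., 305.]), array([219., 305.])]
0.165 [array([405., 299.]), array([442., 299.]), array([222., 299.])]
0.17 [array([402., 293.]), array([438., 293.]), array([225., 293.])]
0.175 [array([399., 288.]), array([434., 288.]), array([228., 288.])]
```

View pics/w2.png

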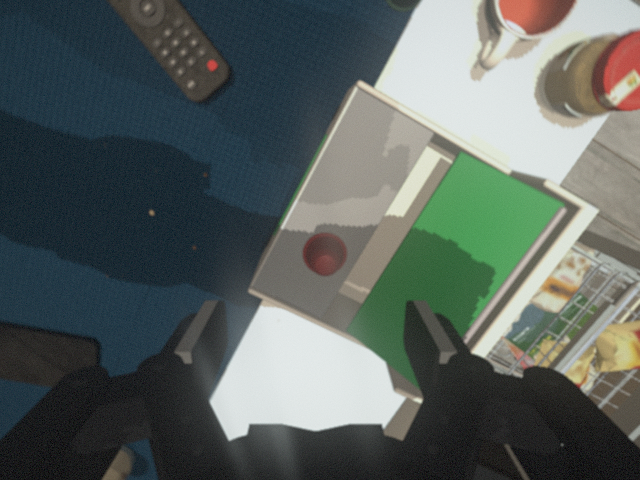

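```bash
cat > fit.py <<'E'
from h import *
from scipy.optimize import least_squares
p1=np.load("w1.npz")["p"];p2=np.load("w2.npz")["p"]
obs=[(p2,(360,82),(-.09,.095,.086)),(p2,(250,291),(-.09,-.095,.086)),(p2,(597,210),(.09,.095,.132)),
(p2,(374.4,232.1),(-.02,0,.08)),(p2,(398.3,248.4),(.003,0,.083)),(p2,(458,152),(.003,.088,.083)),(p2,(347,330),(.003,-.088,.083)),
(p1,(213,228),(-.09,-.095,.086)),(p1,(440,153),(-.09,.095,.086)),(p1,(347.7,261.3),(-.02,0,.08)),(p1,(356.6,292.6),(.003,0,.083)),(p1,(260,318),(.003,-.088,.083)),(p1,(455,267),(.003,.088,.083))]
def W(v,b):
    c,s=np.cos(v[2]),np.sin(v[2]);return np.array([v[0]+c*b[0]-s*b[1],v[1]+s*b[0]+c*b[1],b[2]+(v[3] if len(v)>3 else 0)])
def R(v): return np.concatenate([proj(p,W(v,b))-u for p,u,b in obs])
if __name__=="__main__":
    for v0 in([.507,.13,0],[.507,.13,0,0]):
        r=least_squares(R,v0,loss="soft_l1");v=r.x;print(v.round(4));print(R(v).reshape(-1,2).round(1).tolist())
    v=least_squares(R,[.507,.13,0],loss="soft_l1").x
    # capsule: top-view of disc centre; bbox centre taken at z .08 (mark) 
    for p,u in((p1,(299.7,246.8)),(p2,(325,251.1))):
        X=onz(p,u,.08);c,s=np.cos(v[2]),np.sin(v[2]);d=X-v[:2];print("caps",X.round(4),"bin",(np.array([c*d[0]+s*d[1],-s*d[0]+c*d[1]])*1e3).round(1))
    im=cv2.imread("pics/w2.png")
    def dr(b,col): 
        q=np.round(proj(p2,W(v,b))*2).astype(int);cv2.circle(im,tuple(int(a) for a in q),3,col,-1)
    im=cv2.resize(im,None,fx=2,fy=2)
    for _,_,b in obs: dr(b,(0,255,255))
    X=np.mean([onz(p,u,.08) for p,u in((p1,(299.7,246.8)),(p2,(325,251.1)))],0)
    for z,r in((.08,.0185),(.106,.012)):
        for a in np.arange(0,6.28,.4):
            q=np.round(proj(p2,[X[0]+r*np.cos(a),X[1]+r*np.sin(a),z])*2).astype(int);cv2.circle(im,(int(q[0]),int(q[1])),1,(255,255,0),-1)
    cv2.imwrite("pics/fit.png",im[120:700,440:1220])
E
python3 fit.py
```

```text
[0.5059 0.1308 0.019 ]
[[-1.1, -2.1], [-3.0, 3.7], [6.2, 0.3], [0.1, 2.5], [0.9, -0.3], [2.4, -1.0], [-0.2, 1.4], [-3.5, -2.5], [4.6, -0.3], [-0.0, 6.1], [-1.3, -0.0], [-1.6, 1.9], [2.2, -3.1]]
[ 0.5076  0.1305  0.0185 -0.0068]
[[-0.3, 0.4], [-0.0, 1.3], [0.5, -0.3], [0.4, 1.3], [0.7, -1.7], [0.8, -0.2], [0.5, -1.7], [-0.8, -2.9], [1.7, 1.2], [-0.5, 4.9], [-2.0, -1.7], [-0.3, -0.4], [-0.7, -4.2]]
caps [0.457 0.097] bin [-49.5 -32.9]
caps [0.4575 0.0983] bin [-49.1 -31.6]
```

View pics/fit.png

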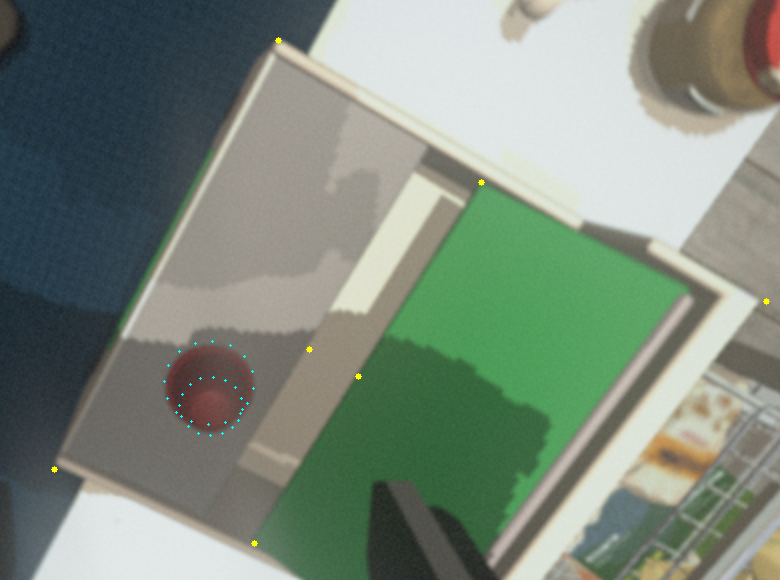

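The model points land on the bin's corners and edges, and the rings match the capsule at (209,390) in the crop. That puts the capsule at about (-49,-32) mm in bin coordinates, within the stated range. I now centre the fingers around it and descend.

Emit:
arm_command:
  deltas:
    - [[-0.9,0.49,0],[0,0,0],7.2]
    - [[-0.9,0.49,0],[0,0,0],7.2]
    - [[0,0,2.0],[0,0,0],7.2]
    - [[0,0,2.0],[0,0,0],7.2]
    - [[0,0,2.0],[0,0,0],7.2]
    - [[0,0,2.0],[0,0,0],7.2]
    - [[0,0,2.0],[0,0,0],7.2]
    - [[0,0,2.0],[0,0,0],7.2]
    - [[0,0,1.5],[0,0,0],7.2]
    - [[0,0,0.5],[0,0,0],7.2]
    - [[0,0,0],[0,0,0],7.2]

```text
clock: 5.7
position: [0.455, 0.1043, 0.2643]
tool_rot: [-3.141, 0.0, 2.075]
force: [0.1, -0.6, -0.1]
grip_width: 0.0723
finger_force: 0.0
```

Run:
```python
from h import *
s=bot.observe(); print(s["clock"],s["position"],s["tool_rot"],s["force"],s["grip_width"])
f=bot.grab_frame("wrist"); g=bot.grab_frame("scene")["frame"]
a=cv2.resize(f["frame"],(480,360)); b=cv2.resize(g[190:340,170:330],(320,300),interpolation=2)
o=np.zeros((360,800,3),np.uint8);o[:,:480]=a;o[:300,480:]=b
cv2.imwrite("pics/c3.png",o[:,:,::-1])
```

```text
5.7 [0.45504605 0.10428116 0.2642767 ] [-3.14056079e+00  1.26391394e-04  2.07517053e+00] [ 0.12015513 -0.58168491 -0.12090729] 0.07233372012166603
```

View pics/c3.png

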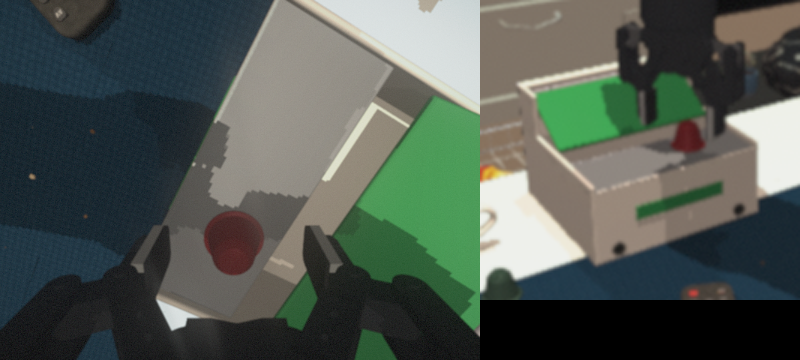

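The capsule stands between the open fingers, at (235,240) in the left panel, and the flap is untouched. Let me re-measure the capsule from here and feel for the deck.

Run:
```python
from h import *
s=bot.observe(); f=bot.grab_frame("wrist"); p=wristP(s,f)
R=Rn.from_euler("xyz",s["tool_rot"]).as_matrix()
for m,z in(("red_capsule",.08),("deck_edge",.08),("flap_edge",.083)):
    for d in bot.mark_of(m,f)[:1]:
        X=np.append(onz(p,d["at"],z),z); print(m,d,X.round(4),(R.T@(X-s["position"])*1e3).round(1))
d=bot.find_in("red_capsule",f)[0]; print(d)
best=[]
from scipy.optimize import least_squares
l,t,w,h=d["rect"]; a=np.linspace(0,6.28,60)
def res(x):
    q=np.array([proj(p,[x[0]+r*np.cos(k),x[1]+r*np.sin(k),z]) for z,r in((.08,.0185),(.106,.012)) for k in a])
    return [q[:,0].min()-l,q[:,1].min()-t,q[:,0].max()-l-w,q[:,1].max()-t-h]
r=least_squares(res,[.457,.098]);X=np.append(r.x,.08);print("rect fit",X,r.fun.round(1),(R.T@(X-s["position"])*1e3).round(1))
```

```text
deck_edge {'at': [400.1, 276.8], 'p': 0.59} [0.4833 0.1333 0.08  ] [ 11.6  38.5 185.2]
flap_edge {'at': [443.9, 306.2], 'p': 0.96} [0.507  0.1316 0.083 ] [ -1.4  58.4 182.2]
{'rect': [272.4, 279.3, 77.9, 85.5], 'p': 0.75}
rect fit [0.45712549 0.09907389 0.08      ] [-1.4 -5.   1.4  5.1] [ -5.7  -1.  185.2]
```

Emit:
arm_command:
  deltas:
    - [[0,0,0.4],[0,0,0],7.2]
    - [[0,0,0.2],[0,0,0],7.2]
    - [[0,0,0.2],[0,0,0],7.2]
    - [[0,0,0],[0,0,0],7.2]

```text
clock: 6.45
position: [0.4546, 0.1047, 0.2564]
tool_rot: [-3.141, -0.0, 2.076]
force: [-0.6, 0.0, -0.3]
grip_width: 0.0719
finger_force: 0.0
```

Emit:
arm_command:
  deltas:
    - [[0,0,0.2],[0,0,0],7.2]
    - [[0,0,0.2],[0,0,0],7.2]
    - [[0,0,0],[0,0,0],7.2]

```text
clock: 6.75
position: [0.4546, 0.1047, 0.2524]
tool_rot: [-3.141, -0.0, 2.076]
force: [0.3, -0.7, -0.4]
grip_width: 0.072
finger_force: 0.0
```

Run:
```python
from h import *
f=bot.grab_frame("wrist"); g=bot.grab_frame("scene")["frame"]
a=f["frame"][260:440,140:500]; a=cv2.resize(a,(720,360),interpolation=2)
b=cv2.resize(g[195:275,220:310],(270,240),interpolation=2)
o=np.zeros((600,720,3),np.uint8);o[:360]=a;o[360:,:270]=b
cv2.imwrite("pics/c4.png",o[:,:,::-1])
```

```text
(no output)
```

View pics/c4.png

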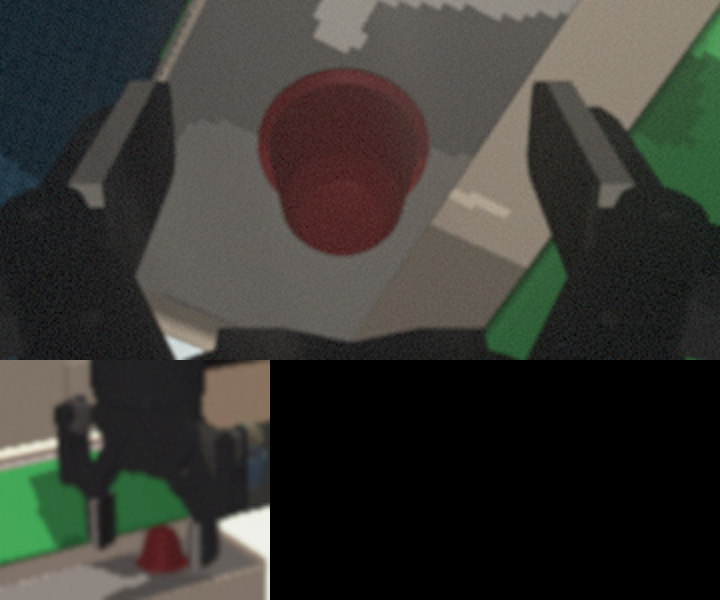

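No contact so far: the tips hang just above the deck, with the capsule between them at (343,150) in the upper panel. I'll lower 2 mm more and push along the bin's +x.

Emit:
arm_command:
  deltas:
    - [[0,0,0.2],[0,0,0],7.2]
    - [[-0.234,0.442,0],[0,0,0],7.2]
    - [[-0.234,0.442,0],[0,0,0],7.2]
    - [[-0.234,0.442,0],[0,0,0],7.2]
    - [[-0.234,0.442,0],[0,0,0],7.2]
    - [[-0.234,0.442,0],[0,0,0],7.2]
    - [[-0.234,0.442,0],[0,0,0],7.2]
    - [[-0.234,0.442,0],[0,0,0],7.2]
    - [[-0.234,0.442,0],[0,0,0],7.2]

```text
clock: 7.75
position: [0.495, 0.1055, 0.2506]
tool_rot: [-3.141, -0.0, 2.076]
force: [-2.1, 0.5, -0.1]
grip_width: 0.0718
finger_force: 0.9
```

Run:
```python
from h import *
f=bot.grab_frame("wrist"); g=bot.grab_frame("scene")["frame"]
a=f["frame"][200:440,100:580]; a=cv2.resize(a,(720,360),interpolation=2)
b=cv2.resize(g[195:275,220:310],(270,240),interpolation=2)
o=np.zeros((600,720,3),np.uint8);o[:360]=a;o[360:,:270]=b
cv2.imwrite("pics/c5.png",o[:,:,::-1])
```

```text
(no output)
```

View pics/c5.png

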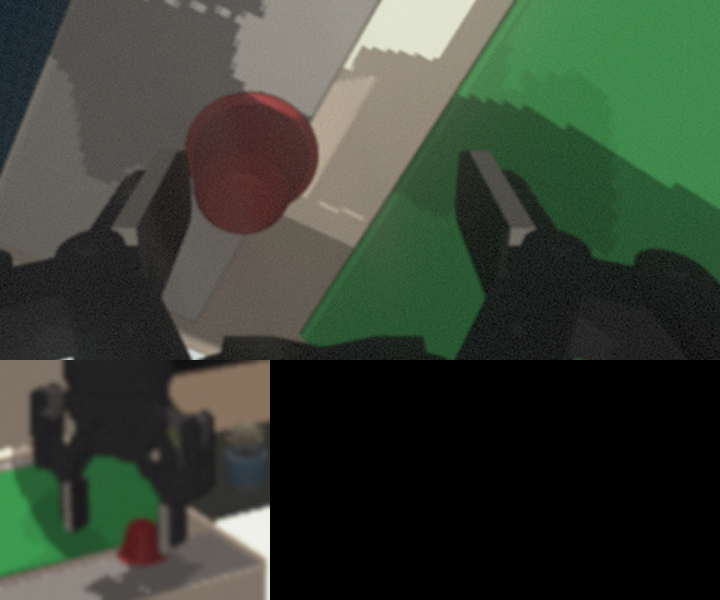

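The capsule now touches the pusher at (190,150) in the upper panel, and the flap is opening well ahead of it. I'll check where on the pad it sits.

Run:
```python
from h import *
from scipy.optimize import least_squares
s=bot.observe(); f=bot.grab_frame("wrist"); p=wristP(s,f)
R=Rn.from_euler("xyz",s["tool_rot"]).as_matrix()
d=bot.find_in("red_capsule",f)[0]; print(d); l,t,w,h=d["rect"]; a=np.linspace(0,6.28,60)
l,t,w,h=100+188/1.5,200+92/1.5,130/1.5,142/1.5
def res(x):
    q=np.array([proj(p,[x[0]+r*np.cos(k),x[1]+r*np.sin(k),z]) for z,r in((.08,.0185),(.106,.012)) for k in a])
    return [q[:,0].min()-l,q[:,1].min()-t,q[:,0].max()-l-w,q[:,1].max()-t-h]
r=least_squares(res,[.47,.098]);X=np.append(r.x,.08)
print(X,r.fun.round(1),"tool mm",(R.T@(X-s["position"])*1e3).round(1))
c,sn=np.cos(.0187),np.sin(.0187);e=X[:2]-[.507,.1306];print("bin",c*e[0]+sn*e[1],-sn*e[0]+c*e[1])
```

```text
{'rect': [225.6, 260.5, 88.2, 92.8], 'p': 0.83}
[0.47510657 0.1040694  0.08      ] [-1.8 -5.9  1.8  6. ] tool mm [  8.5 -18.3 170.7]
bin -0.032383946341790364 -0.02592958673664392
```

The capsule has slid towards the pad's left end (8.5 of 11 mm). For the rest I push along the pad's own normal, with a slight re-centring shift.

Emit:
arm_command:
  deltas:
    - [[0.08,0.5,0],[0,0,0],7.2]
    - [[0.08,0.5,0],[0,0,0],7.2]
    - [[0.08,0.5,0],[0,0,0],7.2]
    - [[0.08,0.5,0],[0,0,0],7.2]
    - [[0.08,0.5,0],[0,0,0],7.2]
    - [[0,0,0],[0,0,0],7.2]

```text
clock: 8.55
position: [0.5149, 0.1216, 0.2506]
tool_rot: [-3.142, -0.0, 2.076]
force: [-3.9, 0.4, 2.6]
grip_width: 0.072
finger_force: 1.8
```

Run:
```python
from h import *
f=bot.grab_frame("wrist"); g=bot.grab_frame("scene")["frame"]
a=f["frame"][200:440,100:580]; a=cv2.resize(a,(720,360),interpolation=2)
b=cv2.resize(g[195:275,220:310],(270,240),interpolation=2)
o=np.zeros((600,720,3),np.uint8);o[:360]=a;o[360:,:270]=b
cv2.imwrite("pics/c6.png",o[:,:,::-1])
```

```text
(no output)
```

View pics/c6.png

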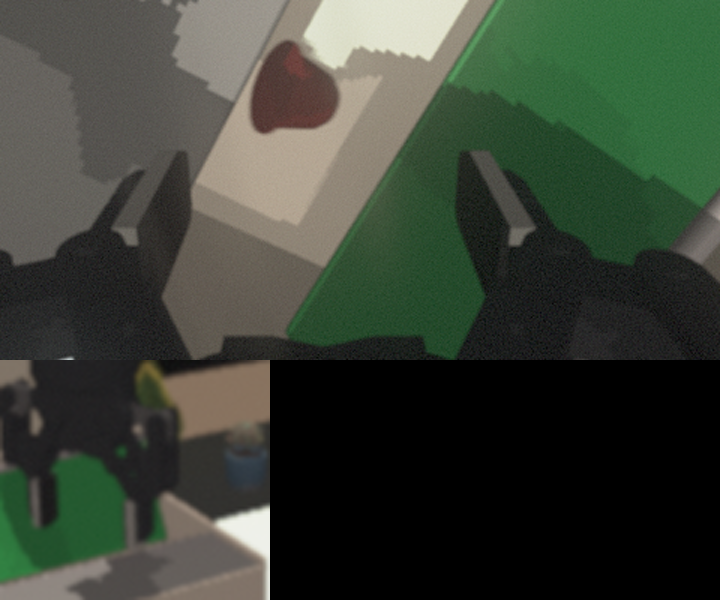

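The capsule has dropped through and lies on the bin floor, at (290,90) in the upper panel, while the flap is still held. Drawing back now.

Emit:
arm_command:
  deltas:
    - [[0.234,-0.442,0],[0,0,0],7.2]
    - [[0.468,-0.884,0],[0,0,0],7.2]
    - [[0.468,-0.884,0],[0,0,0],7.2]
    - [[0.468,-0.884,0],[0,0,0],7.2]
    - [[0.468,-0.884,0],[0,0,0],7.2]
    - [[0.468,-0.884,0],[0,0,0],7.2]
    - [[0.468,-0.884,0],[0,0,0],7.2]
    - [[0.468,-0.884,0],[0,0,0],7.2]
    - [[0.468,-0.884,0],[0,0,0],7.2]
    - [[0,0,-1.0],[0,0,0],7.2]
    - [[0,0,-2.0],[0,0,0],7.2]
    - [[0,0,-2.5],[0,0,0],7.2]
    - [[0,0,-2.5],[0,0,0],7.2]
    - [[0,0,-2.5],[0,0,0],7.2]
    - [[0,0,-2.5],[0,0,0],7.2]
    - [[0,0,-2.0],[0,0,0],7.2]
    - [[0,0,0],[0,0,0],7.2]
    - [[0,0,0],[0,0,0],7.2]

```text
clock: 10.45
position: [0.4296, 0.1195, 0.4012]
tool_rot: [3.14, -0.0, 2.076]
force: [0.3, 0.4, 0.6]
grip_width: 0.072
finger_force: 0.0
```

Run:
```python
from h import *
f=bot.grab_frame("wrist"); g=bot.grab_frame("scene")["frame"]
o=np.zeros((600,800,3),np.uint8);o[:360,:480]=cv2.resize(f["frame"],(480,360));o[360:,:400]=cv2.resize(g[180:380,100:433],(400,240))
cv2.imwrite("pics/c7.png",o[:,:,::-1])
```

```text
(no output)
```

View pics/c7.png

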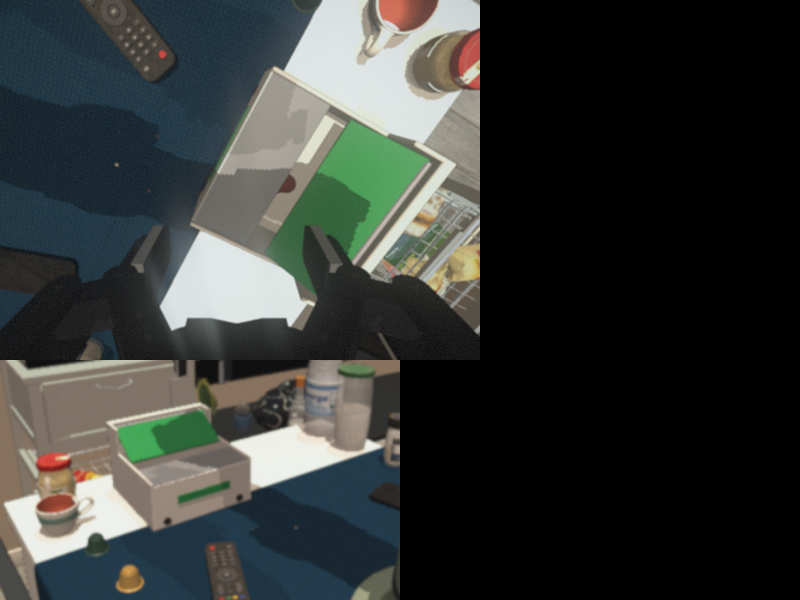

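The flap is shut, the deck is empty, and the capsule shows inside the bin through the gap at (287,184). Everything else stands where it was.

```bash
python3 -c "
from workcell import bot
print(bot.job_done())"
```

```text
the job is handed in; nothing more can be done
None
```

The red capsule is in the bin, dropped in while one finger held the flap open; the flap is shut again, nothing else moved, and the job was handed in at about 10.5 s.

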